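# Load the counting rack with the calibration jars and clip in its ID plate

### The job

Load the sample changer's grey metal counting rack for the calibration run: move the four filled jars from the blue carrying tray into the rack, one jar to each bay, in order of size with the smallest in the bay next to the black ID clip and the largest at the pull-handle end. Also take the grey ID plate out of the tray's slot and press it fully home, upright, in the sprung ID clip. Keep the jars and the plate upright all the way, and leave the yellow hand meter and the wash bottle where they are.

Things in the scene. Friction and masses are not known exactly. Their poses are not given: they have to be found in the camera images.
- carrying_tray: Blue plastic tray, fixed, 80 (x) x 356 (y) x 15 mm. Origin: middle of its four bays, on the underside. Bays in a row at y = -112.5, -37.5, 37.5, 112.5 mm, 72 x 72 mm inside; floor z = 5, lips and dividers to z = 15 mm. Each starts with one jar, in any order, within 6 mm of the bay's middle. At y = -170 a plain slot, 7 mm wide along y, floor z = 5, cheeks to z = 21 mm, holds the ID plate.
- counting_rack: Grey metal rack, fixed, 80 (x) x 376 (y) mm, bays as in the tray: at y = -112.5, -37.5, 37.5, 112.5 mm, 72 x 72 mm inside, floor z = 5, lips to z = 17 mm. Origin: middle of the bays, underside. On one end (y = 168 or -168, it varies) stands the ID clip, on the other the pull handle, a steel bow 34 mm high. Tray and rack lie parallel within 0.3 rad; which is nearer varies.
- id_clip: Black end piece, 64 (x) x 32 (y) x 34 mm, 55.5 mm from the nearest bay's middle. Origin: underside centre, 5 mm above the desk; y along the row. Two sprung steel leaves along x, 2 mm apart at y = 0, part as the plate's foot is pushed straight down (5 to 10 N). Mouth 17 mm wide at z = 34, pinch z = 6 to 19, end cheeks 56 mm apart, tops z = 24. Home: foot on the slot floor, z = 5 mm.
- id_plate: Grey plastic plate standing upright, 44 mm wide (x), 5 mm thick (y), 64 mm high, 35 g; its top 16 mm is a grip bar 44 x 12 mm. Origin: centre of the foot's underside, z up. Starts in the carrying tray's slot with its width across the row. Either face may point either way.
- jar_smallest: Smallest jar: yellowish filling, white ribbed screw cap (top 13 mm). Cap 32 mm across, height 46 mm, 40 g. Origin: centre of the underside, z up.
- jar_second: Second smallest jar, like the others. Cap 42 mm across, height 50 mm, 55 g. Origin: centre of the underside, z up.
- jar_third: Third jar, like the others. Cap 52 mm across, height 55 mm, 72 g. Origin: centre of the underside, z up.
- jar_largest: Largest jar, like the others. Cap 60 mm across, height 75 mm, 130 g. Origin: centre of the underside, z up.
- yellow_meter: Bystander: yellow hand contamination meter lying on the desk left of the work, 163 x 66 x 67 mm. Origin: centre of the underside.
- bottle: Bystander: white wash bottle with blue cap and bent spout, 64 mm across, 205 mm high, standing behind and left of the work. Origin on the underside, 16 mm beside the bottle's axis (axis at x = +16 mm).
Not all that is in view belongs to the job. What is shaped like the jar_largest but brown or purple is not meant. Leave any red look-alike of the jar_third alone.

How it is judged:
By the outcome, as a careful person would: the job done as asked, in the order asked, and still so for the second after the job is handed in, with the robot touching nothing.
It also fails if it takes over 115 s, if anything falls off the work surface, if the arm or the gripper's body presses on something with over 40 N, if the wrist force passes 120 N, or if a joint passes its speed limit or range.

### The arm

A 6-joint arm with a two-finger parallel gripper is mounted at the origin on a cart in front of the work surface, level with it; the furniture and walls round the work are solid. World frame = base frame: x ahead of the robot, y to its left, z up, the work surface at z = 0. Lengths are in mm, angles in degrees, forces in N, time in s.
With the tool pointing down it reaches from about 300 to 850 mm from the base axis. Payload 4.2 kg.
Tool frame: the origin (TCP) lies midway between the tips of the shut fingers; the grasp point (between the pads) lies 19 mm behind it; z points along the fingers, x is the direction in which the jaws open and shut, and the axes are right-handed (so a half turn about z gives the same grasp; the last joint's range is limited). The gripper opens to 91 mm and grips with 3 to 60 N. Pads are 32 mm wide; open, the fingers measure 118 mm over their backs; the gripper's body (76 mm by 178 mm) begins 60 mm behind the grasp point.
Start: joints at [-1.146, 18.312, 89.639, -0, 72.044, -1.146], TCP at [575.016, 0, 213.976] pointing down, gripper open.
Joint ranges: [-177.97, 177.97], [-48.28, 115.42], [12.27, 149.76], [-77.06, 257.06], [2.81, 150.46], [-146.56, 146.56]. Speed limits (degrees/s): [147.25, 147.25, 180, 180, 180, 180].

### API

Orientations are given as [roll, pitch, yaw] about the fixed x, y, z axes, in that order (R = Rz(yaw) Ry(pitch) Rx(roll)).
In Python, from workcell import env gives the robot as it stands. The module is installed in compiled form; this text tells all that it offers.
- The arm moves only by the tool drive_tool, never from a script. Its argument "series" is a list of rows, each a list of 3 entries, a list of its own where there are three numbers: the closure, from 0 (fully open) to 1 (shut), then the shift along the tool's x, y, z in mm, then the turn, a rotation vector about the tool's x, y, z in rad. In form: [[gripper, [dx, dy, dz], [rx, ry, rz]], ...]. A call has exactly 5 rows; each row is the pose to reach, as a shift and turn from the pose commanded when the call began, along the tool's axes at that moment; what a row does not reach only later rows make up. A row lasts 1/10 s, in which the tool goes at most 50 mm and 8.59 degrees, less where a joint would pass 70% of its speed; a pose out of reach is approached as far as the arm can. A call with a gripper value outside its range is refused whole. The fingers move at their own pace and stop on an object; "squeeze" is the grip in N (left out, the last holds). Time passes only in rows, so rows that repeat a pose let the fingers close, or fill a call up. It gives the time, the measured TCP pose, the force and the opening at its end, in the units of the state.
- env.state(): the state, without advancing time (a new reading comes with each control period).
- env.grab_frame(name): name is "scene" or "side" or "wrist"; returns a dict with "image" (480x640x3 uint8, red, green, blue), "K" (3x3 intrinsics, pixels), "k1" (the pictures are not rectified: a ray, as slopes to the right and down, at radius r is drawn at 1 + k1 r^2 times it, then the intrinsics apply), "origin" and "orientation" of the camera in the world. Camera axes: x right, y down, z forward; pixel columns grow to the right and rows downward; lengths in mm; the calibration is good to about 2 mm. A picture is of the moment at which its call begins. There is no depth.
- env.job_done(): hands the job in, once; it reports no verdict.
The state is a dict: "time_s": time; "qpos": joint angles; "qvel": joint speeds; "effort": joint torques, N m; "ee_pos": TCP position; "ee_rot": TCP orientation; "force": force on the tool from outside, world axes, zero at the start; "torque": the same for the moment, N m; "gripper_width": finger opening in mm.
Only numpy, scipy, OpenCV 4.12 (cv2) and the standard library are available. Lean on these libraries where they do the work, as an engineer would, in place of code of your own. Each camera call takes 0.05 s, during which the arm holds its last target.

## Working session

There is one attempt and no reset: what is moved stays moved. The work goes in short steps, Python scripts to look and compute and a tool call to move; the robot and the scene stay as the last step left them, time stands still between calls to the robot, and variables do not carry over. Pictures are saved under pics/ and viewed, and the job is handed in when it is done.

Besides the shell and the picture viewer there is one more tool, called after "Emit:" as a command line: name --argument value ..., lists and objects as JSON in quotes. drive_tool: Moves the arm, as the interface text tells. Its arguments: {"type":"object","properties":{"series":{"type":"array","items":{"type":"array"}},"squeeze":{"type":"number"}},"required":["series"]}

```bash
mkdir -p pics; python3 - <<'E'
from workcell import env
import cv2, numpy as np
s=env.state(); print({k:np.round(v,3).tolist() for k,v in s.items()})
for n in ["scene","side","wrist"]:
    f=env.grab_frame(n)
    cv2.imwrite(f"pics/{n}0.png",f["image"][:,:,::-1])
    np.savez(f"{n}0.npz",**f)
    print(n,np.round(f["K"],1).tolist(),f["k1"],f["origin"],f["orientation"])
E
```

```text
{'time_s': 0.0, 'qpos': [-1.142, 18.352, 89.707, -0.001, 72.044, -1.146], 'qvel': [-0.108, 0.0, -0.023, -0.038, -0.028, 0.088], 'effort': [-0.001, -41.247, -23.197, 0.073, 0.046, -0.0], 'ee_pos': [574.487, 0.045, 213.114], 'ee_rot': [-179.999, 0.103, 0.004], 'force': [0.036, -0.074, -0.466], 'torque': [0.032, -0.038, 0.04], 'gripper_width': 91.253}
scene [[534.5, 0.0, 322.8], [0.0, 534.5, 232.6], [0.0, 0.0, 1.0]] -0.08217748631171588 [ 158.43980283 -672.88414688  542.55705097] [-118.53235718    0.29513446  -30.80036641]
side [[520.9, 0.0, 313.4], [0.0, 520.9, 232.6], [0.0, 0.0, 1.0]] -0.03270536776053525 [ 233.82613401 -864.80496869  890.36711107] [-130.29017988   -0.29488328  -21.98346846]
wrist [[412.3, 0.0, 321.3], [0.0, 412.3, 236.1], [0.0, 0.0, 1.0]] -0.08702128848388926 [573.51733962  83.61491316 383.05643116] [ 1.62914101e+02  1.06159782e-01 -2.01774138e-02]
```

View pics/scene0.png

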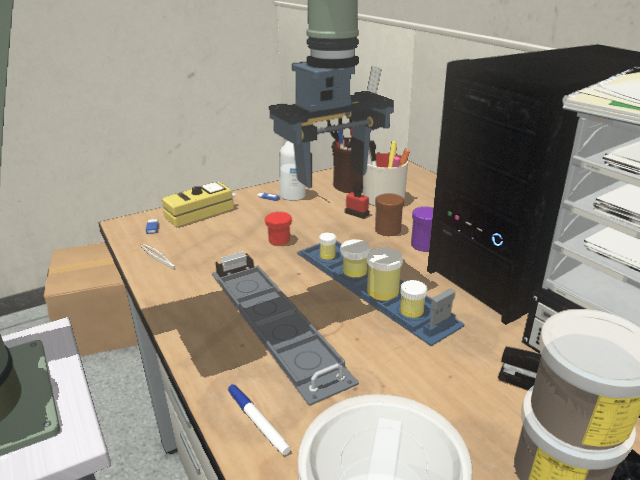

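View pics/side0.png

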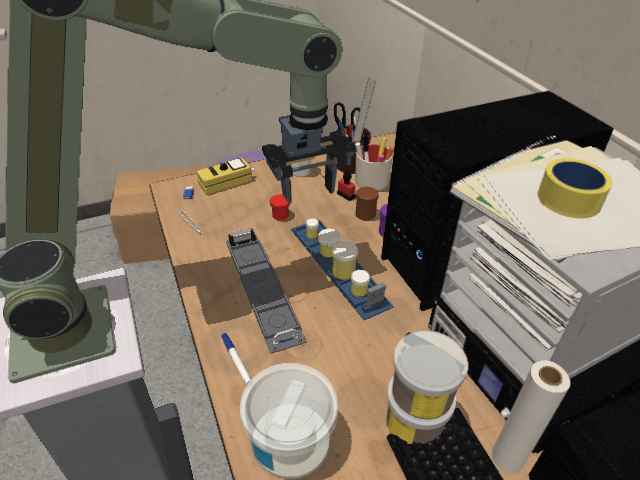

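View pics/wrist0.png

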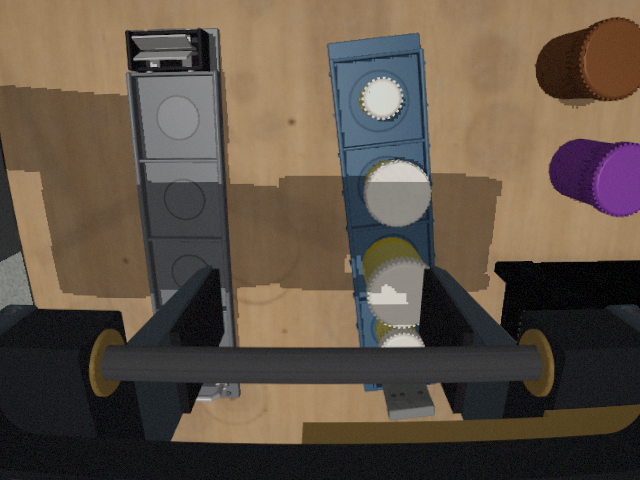

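The three views agree. The clip is at the rack's left (+y) end, and the rack is the nearer of the two. The plate is at the tray's right (-y) end. From left to right the jars look like smallest, third or second, largest, then another mid-size one. The wrist view shows the smallest cap at (382,98), the next at (397,193) and the clip at (168,50). Next I measure.

```bash
cat > h.py <<'E'
import numpy as np, cv2
from scipy.spatial.transform import Rotation as R
def load(n): return dict(np.load(n))
def dist(f): return np.array([float(f["k1"]),0,0,0])
def rays(f,px):
    px=np.asarray(px,float).reshape(-1,1,2)
    p=cv2.undistortPointsIter(px,f["K"],dist(f),None,None,(3,50,1e-9)).reshape(-1,2) if hasattr(cv2,'undistortPointsIter') else cv2.undistortPoints(px,f["K"],dist(f)).reshape(-1,2)
    d=np.c_[p,np.ones(len(p))]
    return d@R.from_euler('xyz',f["orientation"],degrees=True).as_matrix().T
def onz(f,px,z):
    d=rays(f,px);o=f["origin"]
    return o+d*((z-o[2])/d[:,2])[:,None]
def proj(f,P):
    M=R.from_euler('xyz',f["orientation"],degrees=True).as_matrix()
    c=(np.asarray(P,float).reshape(-1,3)-f["origin"])@M
    return cv2.projectPoints(c,np.zeros(3),np.zeros(3),f["K"],dist(f))[0].reshape(-1,2)
def tri(f1,p1,f2,p2):
    a,b=rays(f1,p1)[0],rays(f2,p2)[0]
    A=np.c_[a,-b]; t=np.linalg.lstsq(A,f2["origin"]-f1["origin"],rcond=None)[0]
    A1=f1["origin"]+a*t[0];B1=f2["origin"]+b*t[1]
    return (A1+B1)/2,np.linalg.norm(A1-B1)
E
python3 - <<'E'
from h import *
for n in ["scene","side"]:
    f=load(n+"0.npz"); im=f["image"]
    x0,y0,x1,y1=(200,210,480,400) if n=="scene" else (215,190,415,360)
    c=cv2.resize(im[y0:y1,x0:x1],None,fx=800/(x1-x0),fy=800/(x1-x0),interpolation=cv2.INTER_CUBIC)
    c=c[:600]
    cv2.imwrite(f"pics/{n}_crop.png",c[:,:,::-1]); print(c.shape)
w=load("wrist0.npz")
im=w["image"];hsv=cv2.cvtColor(im,cv2.COLOR_RGB2HSV)
# wrist: key points
for nm,p,z in [("small cap",(382,98),51),("2 cap",(397,193),60),("tray TL",(329,44),10),("tray TR",(420,35),10),("rack TL",(128,72),17),("rack TR",(216,73),17),("rack BR",(239,397),17),("tray BL",(363,390),15),("tower",(497,262),400),("tower",(497,262),200)]:
    print(nm,np.round(onz(w,p,z)[0],1))
E
```

```text
(543, 800, 3)
(600, 800, 3)
small cap [619.8  93.1  51. ]
2 cap [633.3  20.2  60. ]
tray TL [579.4 138.2  10. ]
tray TR [656.1 146.2  10. ]
rack TL [407.6 117.9  17. ]
rack TR [484.1 115.   17. ]
rack BR [ 484.1 -210.3   17. ]
tray BL [ 617.4 -202.    15. ]
tower [565.7  90.  400. ]
tower [657.8  14.3 200. ]
```

```bash
python3 - <<'E'
from h import *
for n in ["wrist"]:
    f=load(n+"0.npz"); im=f["image"]
    c=cv2.resize(im[20:420,100:460],None,fx=1.5,fy=1.5,interpolation=cv2.INTER_CUBIC)
    cv2.imwrite(f"pics/{n}_crop.png",c[:,:,::-1]); print(c.shape)
E
```

```text
(600, 540, 3)
```

View pics/scene_crop.png

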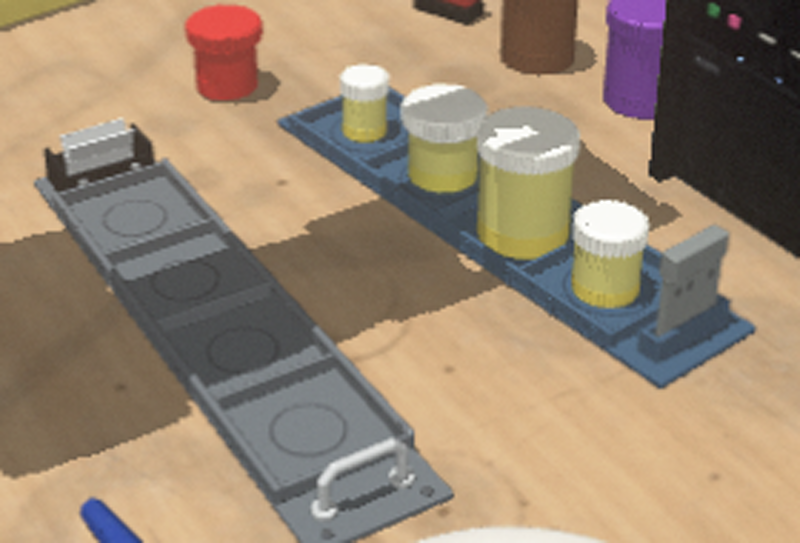

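View pics/side_crop.png

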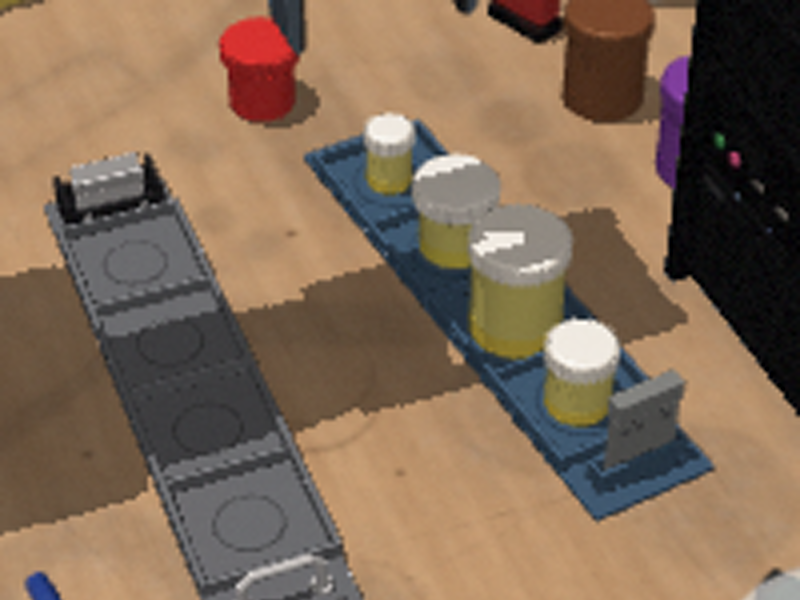

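View pics/wrist_crop.png

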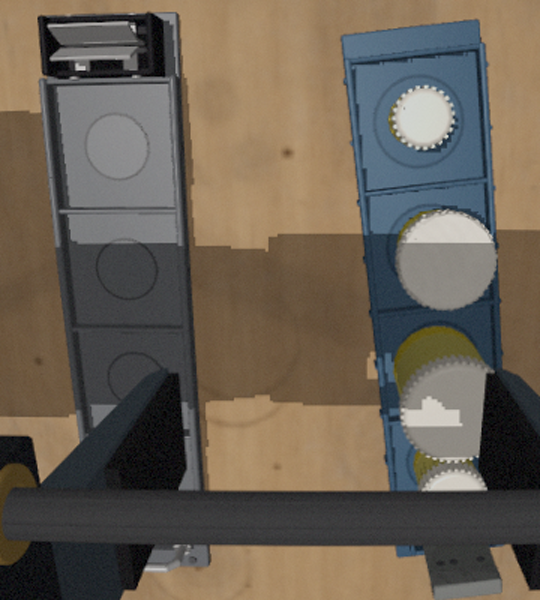

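```bash
cat > m1.py <<'E'
from h import *
s,d,w=[load(n+"0.npz") for n in("scene","side","wrist")]
def S(a): return np.array([200,210])+(np.array(a)+.5)/(800/280)-.5
def D(a): return np.array([215,190])+(np.array(a)+.5)/4-.5
def W(a): return np.array([100,20])+(np.array(a)+.5)/1.5-.5
print("rack circles z5")
C={1:[(s,S((135,217))),(d,D((136,262))),(w,W((117.5,147)))],
   2:[(s,S((187,280))),(d,D((171,342))),(w,W((126.5,269)))],
   3:[(s,S((243,350))),(d,D((208,427))),(w,W((136,377)))],
   4:[(s,S((309,430))),(d,D((250,522)))]}
rack={}
for k,v in C.items():
    P=[onz(f,p,5)[0][:2] for f,p in v]; rack[k]=np.mean(P,0); print(k,np.round(P,1).tolist())
print("jar caps")
J={"small":(51,[(s,S((365,78))),(d,D((390,129))),(w,W((423,117)))]),
 "third":(60,[(s,S((445,104))),(d,D((456,180))),(w,W((446,259)))]),
 "largest":(80,[(s,S((528,132))),(d,D((520,236)))]),
 "second":(55,[(s,S((611,222))),(d,D((582,344)))])}
for k,(z,v) in J.items(): print(k,[np.round(onz(f,p,z)[0][:2],1).tolist() for f,p in v])
print("plate top z69: left end/right end of bar top")
for f,p in [(s,S((663,262))),(s,S((725,232))),(d,D((610,405))),(d,D((684,375)))]: print(np.round(onz(f,p,69)[0],1))
print("tower front-left bottom", [np.round(onz(f,p,0)[0],1).tolist() for f,p in [(s,(430,268)),(s,(508,322)),(d,(383,258)),(d,(432,307))]])
print("tower front-top", tri(s,(447,64),d,(400,122)))
print("tray left end corners z0", [np.round(onz(f,p,0)[0],1).tolist() for f,p in [(w,W((343,37))),(w,W((478,20))),(s,S((281,124))),(d,D((306,160))),(s,S((660,385))),(s,S((753,330))),(d,D((599,519))),(d,D((713,468)))]])
E
python3 m1.py
```

```text
rack circles z5
1 [[445.0, 78.0], [445.8, 80.9], [444.4, 78.4]]
2 [[444.6, 1.7], [445.1, 5.3], [443.4, 3.8]]
3 [[443.3, -72.6], [444.3, -68.5], [442.6, -69.2]]
4 [[442.8, -147.6], [443.7, -144.1]]
jar caps
small [[617.8, 85.6], [621.2, 92.2], [619.7, 93.2]]
third [[635.0, 16.4], [636.2, 21.0], [633.4, 20.6]]
largest [[638.6, -64.8], [641.3, -60.1]]
second [[645.7, -135.6], [648.5, -131.2]]
plate top z69: left end/right end of bar top
[ 631.4 -194.5   69. ]
[ 678.4 -191.    69. ]
[ 635.3 -190.9   69. ]
[ 683.1 -185.8   69. ]
tower front-left bottom [[768.8, -40.7, 0.0], [769.1, -234.8, 0.0], [756.3, -48.0, 0.0], [783.7, -234.1, -0.0]]
tower front-top (array([754.94112737, -48.34755702, 380.08378768]), np.float64(2.780979409424229))
tray left end corners z0 [[579.1, 139.3, 0.0], [656.9, 149.4, 0.0], [581.4, 138.3, 0.0], [580.6, 140.6, -0.0], [624.3, -210.3, 0.0], [700.6, -201.8, 0.0], [624.9, -209.5, -0.0], [701.6, -199.9, -0.0]]
```

Measured positions:

| Item | Position (mm) |
|---|---|
| Rack bay centres | x ≈ 444, y ≈ 79, 4, -70, -146 (225 mm span matches the drawing), yaw ≈ -0.5° |
| Tray | yaw ≈ +7.3° |
| Smallest jar | (620, 92) |
| Third jar | (634, 20) |
| Largest jar | (640, -61) |
| Second jar | (648, -132) |
| Plate | (658, -189) |
| Tower front | x ≈ 757 |

The scene camera reads about 4 mm low in y, so I'll trust the wrist view. I'll move in to look at the second jar and the plate.

Emit:
drive_tool --series '[[0,[8,15,0],[0,0,0]],[0,[24,48,0],[0,0,0]],[0,[45,90,0],[0,0,0]],[0,[60,120,0],[0,0,0]],[0,[65,130,0],[0,0,0]]]' --squeeze 20

```text
time_s: 0.65
ee_pos: [641.3, -134.3, 213.1]
ee_rot: [179.9, -0.0, -0.2]
force: [-0.1, -0.4, -0.6]
gripper_width: 91.2
```

```bash
cat >> h.py <<'E'
def look(name,tag):
    from workcell import env
    f=env.grab_frame(name); cv2.imwrite(f"pics/{name}_{tag}.png",f["image"][:,:,::-1]); np.savez(f"{name}_{tag}.npz",**f)
    s=env.state(); print({k:np.round(s[k],2).tolist() for k in("time_s","ee_pos","ee_rot","force","gripper_width")}); return f
E
python3 -c "
from h import *
look('wrist','a')"
```

```text
{'time_s': 0.7, 'ee_pos': [641.31, -134.17, 213.01], 'ee_rot': [179.92, -0.01, -0.19], 'force': [1.65, -1.71, -0.45], 'gripper_width': 91.35}
```

View pics/wrist_a.png

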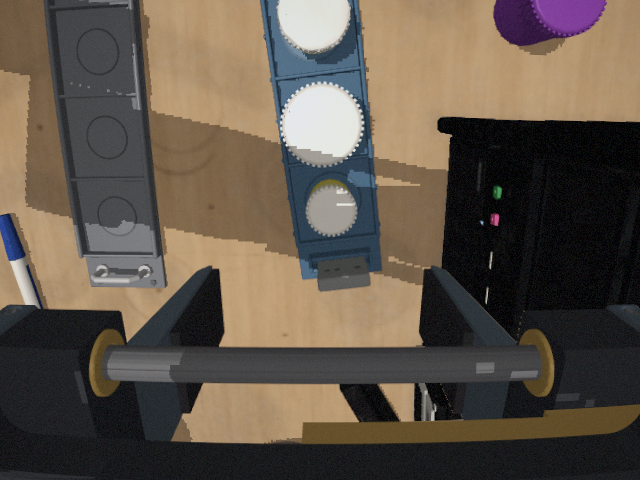

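The view is clear: second cap at (331,209), plate bar at (343,274), largest cap at (322,123), third cap at (313,18). The rack bay circles are at (98,51), (107,138) and (117,216). The measured move overshot by about 3% (134.3 mm for 130 mm), so I'll steer by the measured pose. Next I fit the caps.

```bash
cat > caps.py <<'E'
from h import *
import sys
def caps(f,top,boxes,show=None):
    im=f["image"]; hsv=cv2.cvtColor(im,cv2.COLOR_RGB2HSV)
    m=((hsv[...,1]<60)&(hsv[...,2]>105)).astype(np.uint8)*255
    for nm,(x0,y0,x1,y1),z in boxes:
        mm=np.zeros_like(m); mm[y0:y1,x0:x1]=m[y0:y1,x0:x1]
        cs,_=cv2.findContours(mm,cv2.RETR_EXTERNAL,cv2.CHAIN_APPROX_NONE)
        c=cv2.convexHull(max(cs,key=cv2.contourArea))
        # world points of outline on top plane
        P=onz(f,c.reshape(-1,2).astype(float),z)[:,:2]
        e=cv2.minEnclosingCircle(P.astype(np.float32)); el=cv2.fitEllipse(c)
        cw=onz(f,el[0],z)[0]
        print(nm,"enc",np.round(e[0],1),"dia",round(2*e[1],1),"ell",np.round(cw[:2],1),np.round(el[0],1))
E
python3 - <<'E'
from caps import *
f=load("wrist_a.npz"); 
caps(f,0,[("second",(295,175,365,245),55),("largest",(272,75,372,172),80)])
for nm,p,z in [("bay2",(98,51),5),("bay3",(107,138),5),("bay4",(117,216),5),("plateTL",(316.5,263),69),("plateTR",(366,259),69),("plateBL",(320,291),69),("plateBR",(369.5,286),69),("trayL",(302,279),0),("trayR",(382,270),0),("tower",(440,124),380)]:
    print(nm,np.round(onz(f,p,z)[0],1))
im=f["image"][170:310,260:400]; cv2.imwrite("pics/a_crop.png",cv2.resize(im,None,fx=4,fy=4,interpolation=cv2.INTER_CUBIC)[:,:,::-1])
E
```

```text
second enc [ 648.  -129.9] dia 43.8 ell [ 648.  -129.7] [331.1 210.2]
largest enc [640.6 -60.9] dia 60.6 ell [640.5 -60.3] [321.8 124. ]
bay2 [444.2   3.8   5. ]
bay3 [443.1 -72.1   5. ]
bay4 [ 442.5 -146.1    5. ]
plateTL [ 635.9 -170.3   69. ]
plateTR [ 676.1 -167.    69. ]
plateBL [ 638.6 -195.2   69. ]
plateBR [ 679.7 -190.9   69. ]
trayL [ 620.3 -213.8    0. ]
trayR [ 700.4 -204.4    0. ]
tower [641.  -50.5 380. ]
```

View pics/a_crop.png

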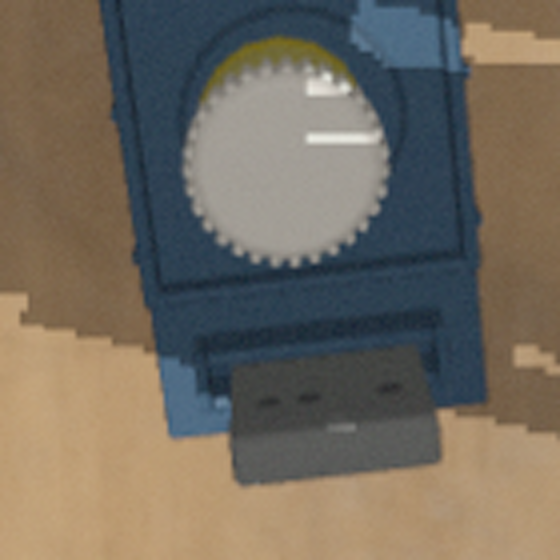

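Emit:
drive_tool --series '[[0,[2,-1,20],[0,0,0]],[0,[5,-3,60],[0,0,0]],[0,[6.5,-4,105],[0,0,0]],[0,[6.5,-4,140],[0,0,0]],[0,[6.5,-4,150],[0,0,0]]]'

```text
time_s: 1.2
ee_pos: [643.2, -124.6, 59.7]
ee_rot: [-179.9, 0.5, 0.0]
force: [-0.6, 0.1, 0.3]
gripper_width: 91.2
```

```bash
python3 -c "
from workcell import env
print(env.state()['ee_pos'],env.state()['ee_rot'],env.state()['time_s'])"
```

```text
[ 643.21941817 -124.5576589    59.68497767] [-1.79877752e+02  4.91269210e-01  4.89126133e-02] 1.2
```

Emit:
drive_tool --series '[[0,[0,0,0],[0,0,0]],[0,[0,0,0],[0,0,0]],[0,[0,0,0],[0,0,0]],[0,[0,0,0],[0,0,0]],[0,[0,0,0],[0,0,0]]]'

```text
time_s: 1.7
ee_pos: [647.1, -126.1, 65.3]
ee_rot: [180.0, -0.1, -0.0]
force: [0.6, 0.1, 0.2]
gripper_width: 91.3
```

The error was only swing: it settles within about 1 mm of the commanded pose (646.5, -126, 64). From here I'll use smoother ramps with a hold at the end.

Emit:
drive_tool --series '[[0,[0.5,2,8],[0,0,0]],[0,[1,4,20],[0,0,0]],[0,[1.5,4,30],[0,0,0]],[0,[1.5,4,34],[0,0,0]],[0,[1.5,4,35],[0,0,0]]]'

```text
time_s: 2.2
ee_pos: [647.3, -129.9, 27.5]
ee_rot: [-180.0, 0.1, -0.0]
force: [1.2, -0.3, 0.9]
gripper_width: 91.4
```

Emit:
drive_tool --series '[[1,[0,0,0],[0,0,0]],[1,[0,0,0],[0,0,0]],[1,[0,0,0],[0,0,0]],[1,[0,0,0],[0,0,0]],[1,[0,0,0],[0,0,0]]]'

```text
time_s: 2.7
ee_pos: [648.1, -130.0, 29.3]
ee_rot: [180.0, -0.0, 0.0]
force: [-0.6, -0.1, 0.1]
gripper_width: 54.3
```

Emit:
drive_tool --series '[[1,[0,0,0],[0,0,0]],[1,[0,0,0],[0,0,0]],[1,[0,0,0],[0,0,0]],[1,[0,0,0],[0,0,0]],[1,[0,0,-5],[0,0,0]]]'

```text
time_s: 3.2
ee_pos: [647.3, -129.8, 33.3]
ee_rot: [-180.0, 0.1, 0.0]
force: [0.8, 0.1, -0.4]
gripper_width: 41.4
```

Emit:
drive_tool --series '[[1,[0,0,-12],[0,0,0]],[1,[0,0,-36],[0,0,0]],[1,[-2,-1,-66],[0,0,0]],[1,[-10,-6,-88],[0,0,0]],[1,[-28,-18,-100],[0,0,0]]]'

```text
time_s: 3.7
ee_pos: [622.0, -112.8, 137.3]
ee_rot: [179.9, -0.3, -0.0]
force: [0.1, -0.0, -1.4]
gripper_width: 41.5
```

Emit:
drive_tool --series '[[1,[-30,-20,0],[0,0,0]],[1,[-70,-46,0],[0,0,0]],[1,[-110,-73,0],[0,0,0]],[1,[-148,-98,0],[0,0,0]],[1,[-168,-111,0],[0,0,0]]]'

```text
time_s: 4.2
ee_pos: [448.5, 0.4, 134.7]
ee_rot: [-180.0, 0.1, 0.1]
force: [0.7, -0.5, -0.3]
gripper_width: 41.5
```

Emit:
drive_tool --series '[[1,[-6,-4,4],[0,0,0]],[1,[-7.5,-5,16],[0,0,0]],[1,[-7.5,-5,40],[0,0,0]],[1,[-7.5,-5,60],[0,0,0]],[1,[-7.5,-5,70],[0,0,0]]]'

```text
time_s: 4.7
ee_pos: [444.9, 3.6, 62.9]
ee_rot: [180.0, 0.0, -0.0]
force: [0.2, 0.7, -0.9]
gripper_width: 41.7
```

Emit:
drive_tool --series '[[1,[0,0,10],[0,0,0]],[1,[0,0,22],[0,0,0]],[1,[0,0,30],[0,0,0]],[1,[0,0,34],[0,0,0]],[1,[0,0,34.5],[0,0,0]]]'

```text
time_s: 5.2
ee_pos: [444.7, 3.9, 29.3]
ee_rot: [180.0, 0.0, -0.0]
force: [-0.6, -0.8, -0.4]
gripper_width: 41.1
```

Emit:
drive_tool --series '[[1,[0,0,0.5],[0,0,0]],[1,[0,0,0.5],[0,0,0]],[0,[0,0,0.5],[0,0,0]],[0,[0,0,0.5],[0,0,0]],[0,[0,0,0.5],[0,0,0]]]'

```text
time_s: 5.7
ee_pos: [444.7, 4.0, 29.2]
ee_rot: [180.0, -0.0, -0.0]
force: [0.3, -0.3, 0.6]
gripper_width: 62.6
```

Emit:
drive_tool --series '[[0,[0,0,0],[0,0,0]],[0,[0,0,-6],[0,0,0]],[0,[0,0,-26],[0,0,0]],[0,[0,0,-66],[0,0,0]],[0,[0,0,-105],[0,0,0]]]'

```text
time_s: 6.2
ee_pos: [444.0, 4.0, 135.2]
ee_rot: [-180.0, 0.1, 0.0]
force: [1.5, 0.3, 0.2]
gripper_width: 90.9
```

```bash
cat > plan.py <<'E'
import sys,numpy as np
# plan x y z yaw  ->  x y z yaw : shift in tool axes at start, turn rz
a=list(map(float,sys.argv[1:9])); c=np.radians(a[3]); d=np.array(a[4:7])-a[:3]
X=np.array([np.cos(c),np.sin(c),0]);Y=np.array([np.sin(c),-np.cos(c),0])
print("d",np.round([d@X,d@Y,-d[2]],1),"rz",round(-np.radians(a[7]-a[3]),3))
E
python3 plan.py 444.5 4 134 0 530 -70 140 40.1
python3 plan.py 530 -70 140 40.1 640 -170 150 80.2
python3 plan.py 640 -170 150 80.2 658 -188.5 150 97.4
python3 -c "
from h import *
look('side','b')"
```

```text
d [85.5 74.  -6. ] rz -0.7
d [ 19.7 147.3 -10. ] rz -0.7
d [-15.2  20.9  -0. ] rz -0.3
{'time_s': 6.25, 'ee_pos': [448.36, 3.98, 141.47], 'ee_rot': [179.99, -0.68, 0.0], 'force': [2.4, 0.42, 4.43], 'gripper_width': 91.21}
```

View pics/side_b.png

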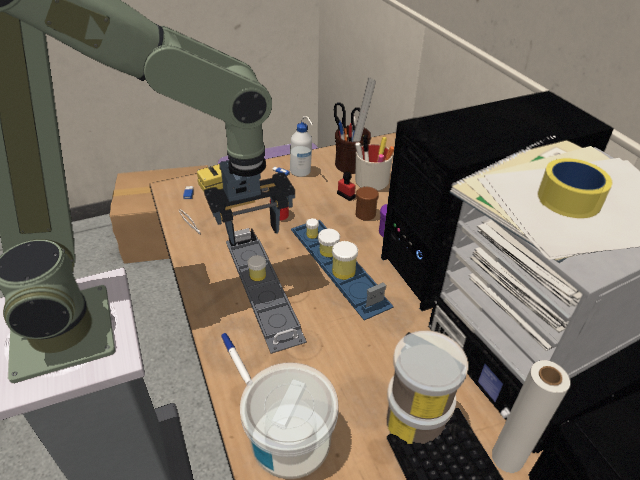

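Emit:
drive_tool --series '[[0.3,[10,8,-1],[0,0,-0.14]],[0.3,[28,24,-2],[0,0,-0.28]],[0.3,[48,42,-4],[0,0,-0.42]],[0.3,[68,59,-5],[0,0,-0.56]],[0.3,[85.5,74,-6],[0,0,-0.7]]]'

```text
time_s: 6.75
ee_pos: [531.0, -70.8, 140.3]
ee_rot: [180.0, -0.0, 40.4]
force: [-0.1, 0.1, -0.1]
gripper_width: 63.9
```

Emit:
drive_tool --series '[[0.4,[4,30,-2],[0,0,-0.14]],[0.4,[8,60,-4],[0,0,-0.28]],[0.4,[12,90,-6],[0,0,-0.42]],[0.4,[16,120,-8],[0,0,-0.56]],[0.4,[19.7,147.3,-10],[0,0,-0.7]]]'

```text
time_s: 7.25
ee_pos: [640.9, -171.0, 150.1]
ee_rot: [180.0, 0.0, 80.5]
force: [0.6, -0.6, 0.3]
gripper_width: 54.6
```

Emit:
drive_tool --series '[[0.5,[-6,10,0],[0,0,-0.13]],[0.5,[-12,17,0],[0,0,-0.25]],[0.5,[-15.2,20.9,0],[0,0,-0.3]],[0.5,[-15.2,20.9,0],[0,0,-0.3]],[0.5,[-15.2,20.9,0],[0,0,-0.3]]]'

```text
time_s: 7.75
ee_pos: [657.7, -188.3, 149.9]
ee_rot: [-180.0, -0.0, 97.3]
force: [-0.9, 0.5, -0.3]
gripper_width: 45.7
```

```bash
python3 -c "
from h import *
look('wrist','c')"
```

```text
{'time_s': 7.8, 'ee_pos': [657.69, -188.22, 149.98], 'ee_rot': [-179.99, -0.02, 97.35], 'force': [-0.06, 0.4, 0.02], 'gripper_width': 45.73}
```

View pics/wrist_c.png

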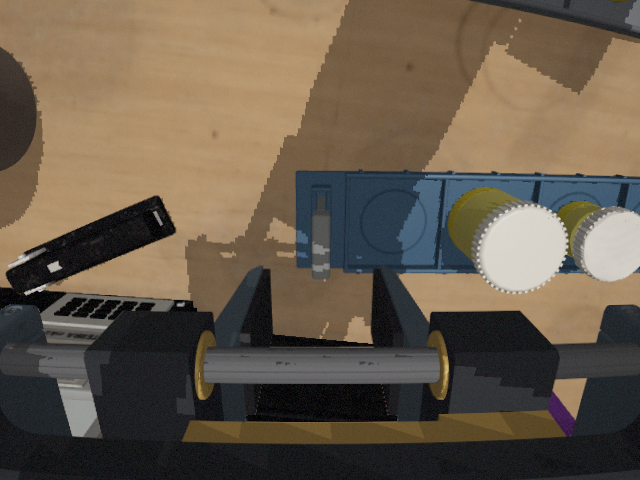

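Side view: the second jar stands upright in rack bay 2 (257,268). Wrist view: the plate bar is at columns 312–330, rows 210–280, lined up with the jaws. Now I measure its centre.

```bash
python3 - <<'E'
from h import *
f=load("wrist_c.npz")
im=f["image"][170:300,260:390]; cv2.imwrite("pics/c_crop.png",cv2.resize(im,None,fx=4.5,fy=4.5,interpolation=cv2.INTER_CUBIC)[:,:,::-1])
E
```

```text
(no output)
```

View pics/c_crop.png

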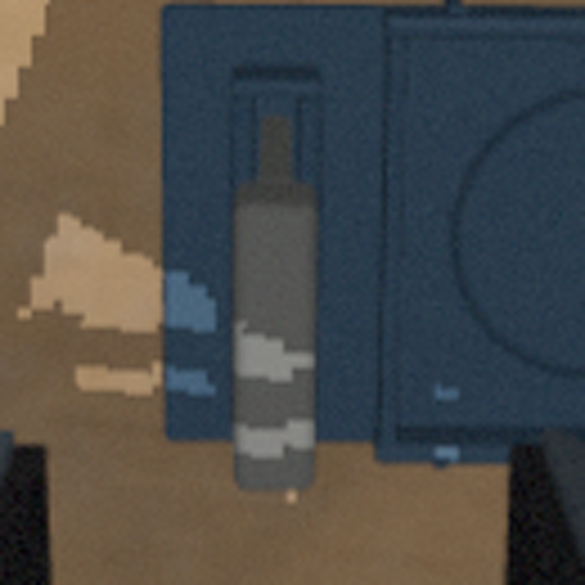

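```bash
python3 - <<'E'
from h import *
f=load("wrist_c.npz")
q=lambda a:(260+(a[0]+.5)/4.5-.5,170+(a[1]+.5)/4.5-.5)
for p in [(236,203),(316,203),(236,489),(314,489),(275.5,346)]: print(np.round(onz(f,q(p),69)[0],1))
# slot / tray bits
for p,z in [((275,118),8),((163,4),0),((167,440),0)]: print(np.round(onz(f,q(p),z)[0],1))
E
```

```text
[ 636.7 -196.7   69. ]
[ 635.3 -185.6   69. ]
[ 679.4 -191.5   69. ]
[ 678.  -180.2   69. ]
[ 656.8 -188.6   69. ]
[ 636.4 -191.3    8. ]
[ 620.6 -212.8    0. ]
[ 700.5 -203.2    0. ]
```

Emit:
drive_tool --series '[[0.6,[0,0,12],[0,0,0]],[0.6,[0,0,40],[0,0,0]],[0.6,[0,0,72],[0,0,0]],[0.6,[0,0,96],[0,0,0]],[0.6,[0,0,107],[0,0,0]]]'

```text
time_s: 8.3
ee_pos: [655.8, -187.6, 39.5]
ee_rot: [-179.7, -0.1, 97.4]
force: [-0.4, -0.1, -0.6]
gripper_width: 36.5
```

Emit:
drive_tool --series '[[0.7,[0,0,0],[0,0,0]],[1,[0,0,0],[0,0,0]],[1,[0,0,0],[0,0,0]],[1,[0,0,0],[0,0,0]],[1,[0,0,0],[0,0,0]]]' --squeeze 40

```text
time_s: 8.8
ee_pos: [659.0, -188.8, 44.6]
ee_rot: [179.8, 0.1, 97.4]
force: [1.0, 0.5, 3.4]
gripper_width: 11.7
```

Emit:
drive_tool --series '[[1,[0,0,0],[0,0,0]],[1,[0,0,0],[0,0,0]],[1,[0,0,-4],[0,0,0]],[1,[0,0,-12],[0,0,0]],[1,[0,0,-25],[0,0,0]]]'

```text
time_s: 9.3
ee_pos: [657.2, -188.3, 67.6]
ee_rot: [-179.9, -0.1, 97.4]
force: [0.6, -0.2, 0.8]
gripper_width: 11.6
```

```bash

python3 plan.py 658 -188.5 68 97.4 640 -165 140 97.4
python3 plan.py 640 -165 140 97.4 570 0 145 93.4
python3 plan.py 570 0 145 93.4 505 134 145 89.5
```

```text
d [ 25.6 -14.8 -72. ] rz -0.0
d [172.6 -48.2  -5. ] rz 0.07
d [137.6 -56.9  -0. ] rz 0.068
```

Emit:
drive_tool --series '[[1,[0,0,-10],[0,0,0]],[1,[0,0,-30],[0,0,0]],[1,[3,-2,-52],[0,0,0]],[1,[11,-6,-66],[0,0,0]],[1,[25.6,-14.8,-72],[0,0,0]]]'

```text
time_s: 9.8
ee_pos: [640.8, -165.1, 142.1]
ee_rot: [179.8, 0.1, 97.4]
force: [0.3, -0.2, -1.1]
gripper_width: 11.8
```

Emit:
drive_tool --series '[[1,[28,-7,-1],[0,0,0.01]],[1,[64,-17,-2],[0,0,0.025]],[1,[102,-28,-3],[0,0,0.04]],[1,[138,-38,-4],[0,0,0.055]],[1,[172.6,-48.2,-5],[0,0,0.07]]]'

```text
time_s: 10.3
ee_pos: [567.5, 2.1, 144.6]
ee_rot: [-179.9, -0.0, 93.4]
force: [0.4, 0.2, 0.0]
gripper_width: 12.0
```

Emit:
drive_tool --series '[[1,[38,-16,0],[0,0,0.015]],[1,[76,-32,0],[0,0,0.035]],[1,[110,-45,0],[0,0,0.055]],[1,[132,-54,0],[0,0,0.068]],[1,[137.6,-56.9,0],[0,0,0.068]]]'

```text
time_s: 10.8
ee_pos: [502.2, 136.1, 144.6]
ee_rot: [-179.9, -0.0, 89.7]
force: [0.4, 0.6, -0.1]
gripper_width: 11.8
```

```bash
python3 -c "
from h import *
look('wrist','d');look('side','d')"
```

```text
{'time_s': 10.85, 'ee_pos': [502.62, 135.69, 144.72], 'ee_rot': [-179.9, -0.01, 89.67], 'force': [-0.11, -0.06, -0.73], 'gripper_width': 11.75}
{'time_s': 10.9, 'ee_pos': [503.64, 134.56, 144.8], 'ee_rot': [-179.95, 0.03, 89.63], 'force': [0.48, -0.83, -0.93], 'gripper_width': 11.87}
```

View pics/wrist_d.png

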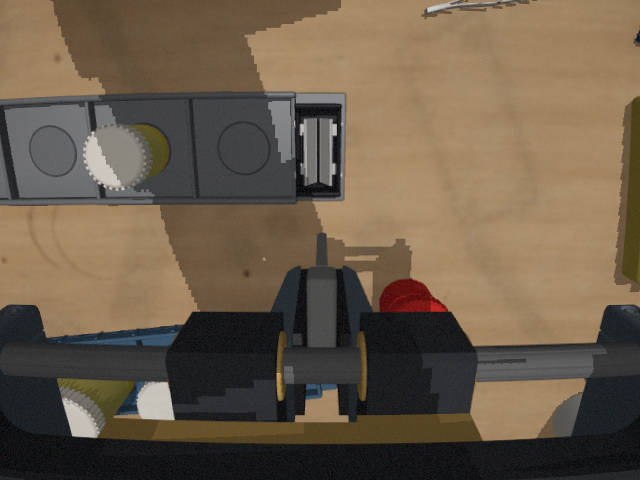

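View pics/side_d.png

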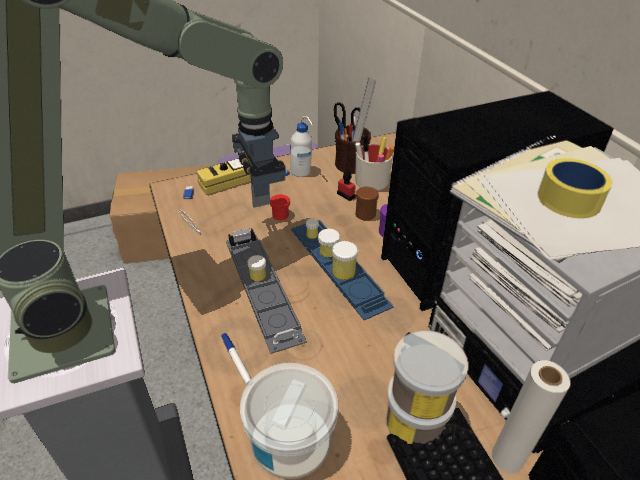

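The plate is held straight. The clip is centred near (319,151), and the bay 1 circle is at (243,148). I'll zoom in.

```bash
python3 - <<'E'
from h import *
f=load("wrist_d.npz")
im=f["image"][85:275,270:370]; cv2.imwrite("pics/d_crop.png",cv2.resize(im,None,fx=3.1,fy=3.1,interpolation=cv2.INTER_CUBIC)[:,:,::-1])
im=f["image"][85:210,280:360]; cv2.imwrite("pics/d_crop2.png",cv2.resize(im,None,fx=4.7,fy=4.7,interpolation=cv2.INTER_CUBIC)[:,:,::-1])
E
```

```text
(no output)
```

View pics/d_crop2.png

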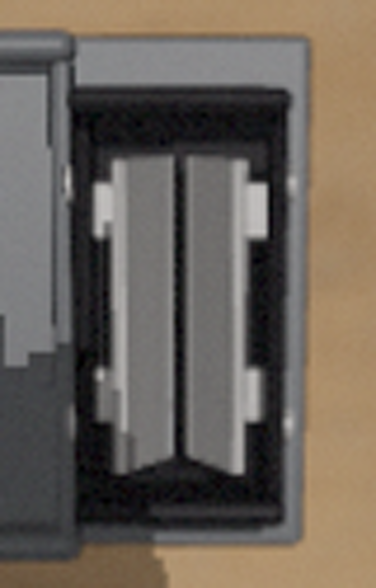

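View pics/d_crop.png

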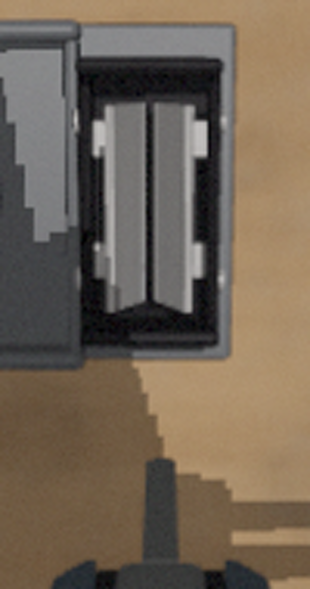

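```bash
python3 - <<'E'
from h import *
f=load("wrist_d.npz")
q=lambda a:(280+(a[0]+.5)/4.7-.5,85+(a[1]+.5)/4.7-.5)
q1=lambda a:(270+(a[0]+.5)/3.1-.5,85+(a[1]+.5)/3.1-.5)
for n,p,z in [("gap top",(180,158),24),("gap bot",(180,462),24),("lip L top",(113,160),39),("lip R top",(245,160),39),("lip L bot",(115,472),39),("lip R bot",(243,472),39),("blk TL",(72,100),29),("blk TR",(287,97),29),("blk BL",(80,520),29),("blk BR",(281,520),29)]:
    print(n,np.round(onz(f,q(p),z)[0],1))
print("foot",np.round(onz(f,q1((146,458)),106.5)[0],1),np.round(onz(f,q1((176,458)),106.5)[0],1))
print("bay1",np.round(onz(f,(243,148.5),5)[0],1),"bay3",np.round(onz(f,(53,151),5)[0],1),"origin",f["origin"])
print(proj(f,[[481.6-0,135,106.5]]))
E
```

```text
gap top [422.1 134.3  24. ]
gap bot [466.8 133.9  24. ]
lip L top [422.1 125.2  39. ]
lip R top [422.2 143.3  39. ]
lip L bot [465.6 124.7  39. ]
lip R bot [465.7 143.1  39. ]
blk TL [413.9 119.1  29. ]
blk TR [413.7 149.5  29. ]
blk BL [474.6 118.9  29. ]
blk BR [474.8 149.   29. ]
foot [479.  133.8 106.5] [479.1 138.9 106.5]
bay1 [443.7  78.4   5. ] bay3 [442.3 -70.3   5. ] origin [417.50506486 136.43047571 314.65539428]
[[319.02840566 237.06434353]]
```

```bash

python3 plan.py 505 134 145 89.5 445 133.8 90 89.5
```

```text
d [ -0.7 -60.   55. ] rz -0.0
```

Emit:
drive_tool --series '[[1,[0,-12,0],[0,0,0]],[1,[0,-32,0],[0,0,0]],[1,[-0.5,-50,4],[0,0,0]],[1,[-0.7,-59,15],[0,0,0]],[1,[-0.7,-60,30],[0,0,0]]]'

```text
time_s: 11.4
ee_pos: [443.6, 132.5, 115.1]
ee_rot: [180.0, 0.0, 89.4]
force: [0.2, 0.7, -0.6]
gripper_width: 11.8
```

Emit:
drive_tool --series '[[1,[0,0,12],[0,0,0]],[1,[0,0,20],[0,0,0]],[1,[0,0,25],[0,0,0]],[1,[0,0,25],[0,0,0]],[1,[0,0,25],[0,0,0]]]'

```text
time_s: 11.9
ee_pos: [445.4, 133.6, 90.2]
ee_rot: [180.0, -0.0, 89.5]
force: [-0.5, 0.6, -0.7]
gripper_width: 11.9
```

```bash
python3 - <<'E'
from h import *
f=look('wrist','e'); look('side','e'); look('scene','e')
im=f["image"][180:400,240:400]; cv2.imwrite("pics/e_crop.png",cv2.resize(im,None,fx=2.7,fy=2.7,interpolation=cv2.INTER_CUBIC)[:,:,::-1])
E
```

```text
{'time_s': 11.95, 'ee_pos': [445.48, 133.73, 90.39], 'ee_rot': [179.94, -0.01, 89.49], 'force': [-0.26, 0.15, -0.71], 'gripper_width': 11.87}
{'time_s': 12.0, 'ee_pos': [445.49, 133.77, 90.43], 'ee_rot': [179.94, -0.01, 89.49], 'force': [-0.09, 0.73, 0.31], 'gripper_width': 11.5}
{'time_s': 12.05, 'ee_pos': [445.45, 133.83, 90.4], 'ee_rot': [179.94, -0.01, 89.49], 'force': [0.0, 0.38, -0.17], 'gripper_width': 11.8}
```

View pics/e_crop.png

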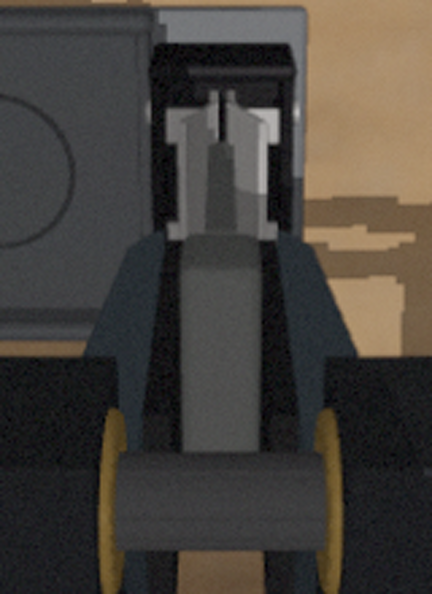

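View pics/scene_e.png

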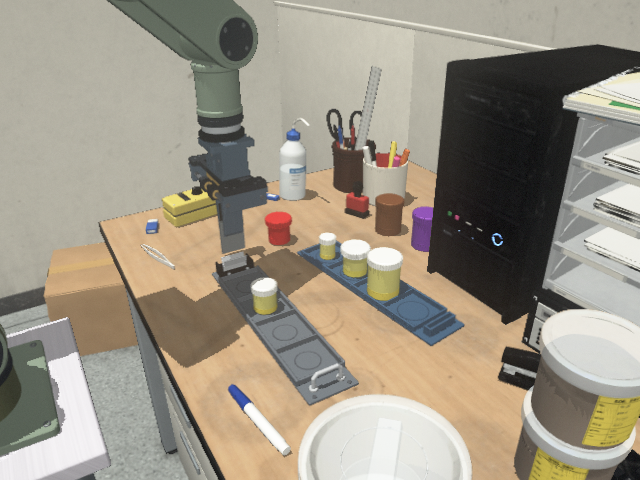

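The plate's foot is over the leaf gap (crop column 221 against the gap at 223). I'll push straight down slowly and watch the force.

Emit:
drive_tool --series '[[1,[0,0,5],[0,0,0]],[1,[0,0,11],[0,0,0]],[1,[0,0,17],[0,0,0]],[1,[0,0,22],[0,0,0]],[1,[0,0,26],[0,0,0]]]' --squeeze 50

```text
time_s: 12.55
ee_pos: [445.1, 133.9, 63.7]
ee_rot: [-180.0, -0.0, 89.5]
force: [-1.7, 0.4, 11.4]
gripper_width: 11.8
```

Emit:
drive_tool --series '[[1,[0,0,3],[0,0,0]],[1,[0,0,6],[0,0,0]],[1,[0,0,9],[0,0,0]],[1,[0,0,12],[0,0,0]],[1,[0,0,14],[0,0,0]]]'

```text
time_s: 13.05
ee_pos: [446.1, 134.0, 50.4]
ee_rot: [179.9, -0.0, 89.5]
force: [-0.4, 0.5, 4.9]
gripper_width: 11.7
```

Emit:
drive_tool --series '[[1,[0,0,0.5],[0,0,0]],[1,[0,0,1],[0,0,0]],[1,[0,0,1.5],[0,0,0]],[1,[0,0,2],[0,0,0]],[1,[0,0,2],[0,0,0]]]'

```text
time_s: 13.55
ee_pos: [446.1, 134.0, 49.6]
ee_rot: [179.8, -0.0, 89.5]
force: [-2.1, -1.0, 12.6]
gripper_width: 11.6
```

Emit:
drive_tool --series '[[1,[0,0,0.5],[0,0,0]],[1,[0,0,1],[0,0,0]],[1,[0,0,1.5],[0,0,0]],[1,[0,0,1.5],[0,0,0]],[1,[0,0,1.5],[0,0,0]]]'

```text
time_s: 14.05
ee_pos: [446.2, 134.1, 49.5]
ee_rot: [179.8, -0.0, 89.5]
force: [-5.8, -1.5, 27.0]
gripper_width: 11.7
```

The force rose to 27 N with the TCP stopped at 49.5, so the foot is at z ≈ 10. That's the slot floor, and the 39.6 mm offset matches the grasp. I'll ease off and release.

Emit:
drive_tool --series '[[1,[0,0,-1.5],[0,0,0]],[1,[0,0,-3],[0,0,0]],[0.6,[0,0,-3],[0,0,0]],[0.6,[0,0,-3],[0,0,0]],[0.6,[0,0,-3],[0,0,0]]]' --squeeze 20

```text
time_s: 14.55
ee_pos: [444.6, 133.6, 49.0]
ee_rot: [-179.9, 0.0, 89.5]
force: [-0.2, 0.5, -0.7]
gripper_width: 33.4
```

Emit:
drive_tool --series '[[0.4,[0,0,0],[0,0,0]],[0.4,[0,0,-8],[0,0,0]],[0.2,[0,0,-30],[0,0,0]],[0,[0,0,-65],[0,0,0]],[0,[0,0,-95],[0,0,0]]]'

```text
time_s: 15.05
ee_pos: [445.0, 133.7, 146.2]
ee_rot: [180.0, -0.0, 89.5]
force: [1.1, 0.6, -0.7]
gripper_width: 72.8
```

```bash

python3 plan.py 445 133.8 144.5 89.5 540 115 140 49.4
python3 plan.py 540 115 140 49.4 620 92 120 9.3
python3 plan.py 620 92 120 9.3 620 92 64 0
python3 - <<'E'
from h import *
for n in('side','scene'):
    f=look(n,'f')
    x0,y0=(200,200) if n=='side' else (190,215)
    im=f["image"][y0:y0+80,x0:x0+100]; cv2.imwrite(f"pics/{n}_f_crop.png",cv2.resize(im,None,fx=6,fy=6,interpolation=cv2.INTER_CUBIC)[:,:,::-1])
E
```

```text
d [-18.   95.2   4.5] rz 0.7
d [34.6 75.7 20. ] rz 0.7
d [ 0.  0. 56.] rz 0.162
{'time_s': 15.1, 'ee_pos': [448.13, 134.61, 150.91], 'ee_rot': [179.44, -0.16, 89.5], 'force': [1.66, 0.23, 3.14], 'gripper_width': 76.96}
{'time_s': 15.15, 'ee_pos': [447.87, 134.53, 148.84], 'ee_rot': [179.48, -0.15, 89.5], 'force': [0.3, -0.05, -0.32], 'gripper_width': 80.95}
```

View pics/scene_f_crop.png

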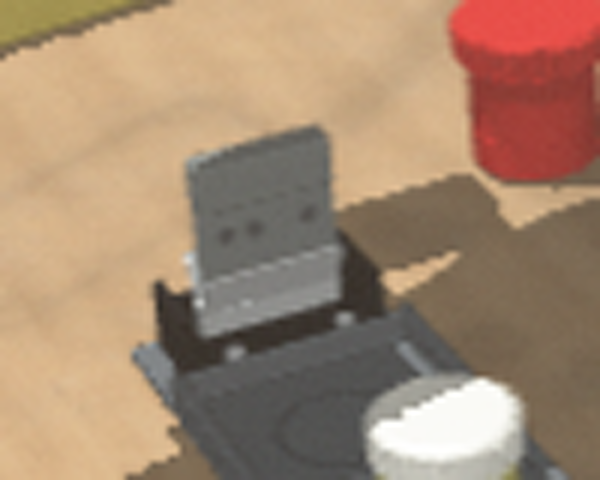

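View pics/side_f_crop.png

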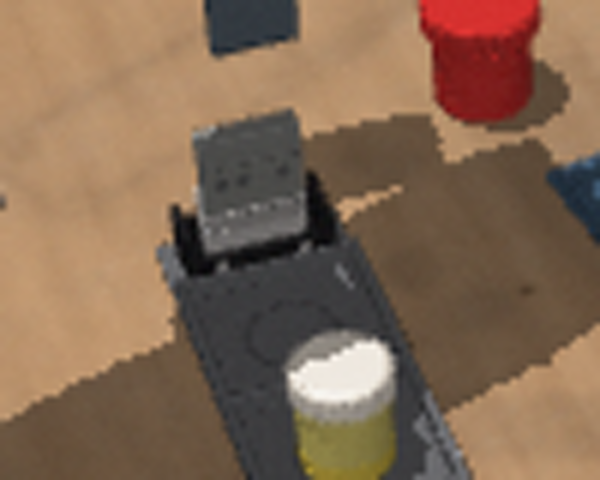

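Emit:
drive_tool --series '[[0,[-3,15,1],[0,0,0.14]],[0,[-7,35,2],[0,0,0.28]],[0,[-11,58,3],[0,0,0.42]],[0,[-15,78,4],[0,0,0.56]],[0,[-18,95.2,4.5],[0,0,0.7]]]'

```text
time_s: 15.65
ee_pos: [540.5, 114.5, 139.2]
ee_rot: [-180.0, 0.1, 49.0]
force: [-0.1, -0.5, -0.1]
gripper_width: 91.3
```

Emit:
drive_tool --series '[[0,[8,18,3],[0,0,0.14]],[0,[17,37,7],[0,0,0.28]],[0,[25,55,12],[0,0,0.42]],[0,[31,69,17],[0,0,0.56]],[0,[34.6,75.7,20],[0,0,0.7]]]'

```text
time_s: 16.15
ee_pos: [620.6, 91.3, 118.5]
ee_rot: [180.0, 0.1, 8.9]
force: [0.1, 0.3, 0.2]
gripper_width: 91.3
```

Emit:
drive_tool --series '[[0,[0,0,5],[0,0,0.1]],[0,[0,0,18],[0,0,0.162]],[0,[0,0,36],[0,0,0.162]],[0,[0,0,50],[0,0,0.162]],[0,[0,0,56],[0,0,0.162]]]'

```text
time_s: 16.65
ee_pos: [618.7, 91.7, 61.9]
ee_rot: [180.0, 0.2, 0.0]
force: [0.6, 0.3, 0.4]
gripper_width: 90.9
```

```bash
python3 - <<'E'
from h import *
s,d=load("scene_f.npz"),load("side_f.npz")
S=lambda a:(190+(a[0]+.5)/6-.5,215+(a[1]+.5)/6-.5)
D=lambda a:(200+(a[0]+.5)/6-.5,200+(a[1]+.5)/6-.5)
print(tri(s,S((190,160)),d,D((195,133))),tri(s,S((325,127)),d,D((297,111))))
E
```

```text
(array([427.5812967 , 143.70331242,  69.93044486]), np.float64(1.94163406004713)) (array([471.442471  , 143.20567338,  69.00022248]), np.float64(1.9810275585815367))
```

Emit:
drive_tool --series '[[0,[0,-0.5,8],[0,0,0]],[0,[0,-0.5,20],[0,0,0]],[0.3,[0,-0.5,32],[0,0,0]],[0.5,[0,-0.5,37],[0,0,0]],[0.5,[0,-0.5,38.5],[0,0,0]]]'

```text
time_s: 17.15
ee_pos: [619.6, 92.3, 24.5]
ee_rot: [180.0, 0.1, -0.0]
force: [-0.3, 0.3, -0.5]
gripper_width: 70.2
```

Emit:
drive_tool --series '[[1,[0,0,0],[0,0,0]],[1,[0,0,0],[0,0,0]],[1,[0,0,0],[0,0,0]],[1,[0,0,0],[0,0,0]],[1,[0,0,0],[0,0,0]]]'

```text
time_s: 17.65
ee_pos: [620.3, 92.4, 25.8]
ee_rot: [-180.0, -0.1, 0.0]
force: [0.3, -0.1, 0.0]
gripper_width: 30.9
```

Emit:
drive_tool --series '[[1,[0,0,0],[0,0,0]],[1,[0,0,0],[0,0,0]],[1,[0,0,0],[0,0,0]],[1,[0,0,-5],[0,0,0]],[1,[0,0,-15],[0,0,0]]]'

```text
time_s: 18.15
ee_pos: [619.2, 92.3, 40.0]
ee_rot: [180.0, 0.1, -0.0]
force: [0.2, -0.2, -1.1]
gripper_width: 31.2
```

Emit:
drive_tool --series '[[1,[0,0,-12],[0,0,0]],[1,[0,0,-34],[0,0,0]],[1,[-2,0,-58],[0,0,0]],[1,[-10,1,-74],[0,0,0]],[1,[-28,2,-80],[0,0,0]]]'

```text
time_s: 18.65
ee_pos: [593.6, 90.5, 123.3]
ee_rot: [-180.0, -0.3, -0.0]
force: [0.4, 0.5, -0.7]
gripper_width: 31.7
```

Emit:
drive_tool --series '[[1,[-30,2,0],[0,0,0]],[1,[-68,6,0],[0,0,0]],[1,[-105,9,0],[0,0,0]],[1,[-134,11,0],[0,0,0]],[1,[-147.5,12,3],[0,0,0]]]'

```text
time_s: 19.15
ee_pos: [441.1, 78.0, 118.1]
ee_rot: [180.0, 0.1, 0.0]
force: [0.5, -0.0, 0.0]
gripper_width: 31.3
```

Emit:
drive_tool --series '[[1,[0,0,10],[0,0,0]],[1,[0,0,28],[0,0,0]],[1,[0,0,48],[0,0,0]],[1,[0,0,60],[0,0,0]],[1,[0,0,66],[0,0,0]]]'

```text
time_s: 19.65
ee_pos: [444.6, 78.4, 50.2]
ee_rot: [180.0, 0.1, -0.0]
force: [-0.3, 0.0, -1.0]
gripper_width: 31.4
```

Emit:
drive_tool --series '[[1,[0,0,5],[0,0,0]],[1,[0,0,9],[0,0,0]],[1,[0,0,11],[0,0,0]],[1,[0,0,12],[0,0,0]],[1,[0,0,12],[0,0,0]]]'

```text
time_s: 20.15
ee_pos: [444.8, 78.4, 39.7]
ee_rot: [-180.0, -0.0, -0.0]
force: [0.1, -0.5, -0.3]
gripper_width: 31.3
```

Emit:
drive_tool --series '[[1,[0,0,5],[0,0,0]],[1,[0,0,10],[0,0,0]],[1,[0,0,13],[0,0,0]],[1,[0,0,14],[0,0,0]],[1,[0,0,14.5],[0,0,0]]]'

```text
time_s: 20.65
ee_pos: [444.5, 78.4, 25.5]
ee_rot: [180.0, 0.0, -0.0]
force: [-2.3, 0.4, 11.5]
gripper_width: 31.4
```

Emit:
drive_tool --series '[[1,[0,0,0],[0,0,0]],[0,[0,0,0],[0,0,0]],[0,[0,0,0],[0,0,0]],[0,[0,0,0],[0,0,0]],[0,[0,0,-2],[0,0,0]]]'

```text
time_s: 21.15
ee_pos: [444.3, 78.4, 26.7]
ee_rot: [180.0, 0.0, 0.0]
force: [-0.1, 0.6, 0.5]
gripper_width: 60.4
```

Emit:
drive_tool --series '[[0,[0,0,-6],[0,0,0]],[0,[0,0,-25],[0,0,0]],[0,[0,0,-55],[0,0,0]],[0,[0,0,-85],[0,0,0]],[0,[10,4,-103],[0,0,0]]]'

```text
time_s: 21.65
ee_pos: [454.5, 74.7, 132.5]
ee_rot: [-180.0, -0.1, 0.0]
force: [0.4, 1.0, -0.9]
gripper_width: 91.2
```

Emit:
drive_tool --series '[[0,[30,9,0],[0,0,0]],[0,[75,23,0],[0,0,0]],[0,[120,36,0],[0,0,0]],[0,[160,48,0],[0,0,0]],[0,[179.5,54,5],[0,0,0]]]'

```text
time_s: 22.15
ee_pos: [637.9, 19.2, 125.7]
ee_rot: [180.0, -0.2, -0.1]
force: [-0.2, 0.0, -0.4]
gripper_width: 91.2
```

Emit:
drive_tool --series '[[0,[0,0,10],[0,0,0]],[0,[0,0,30],[0,0,0]],[0,[0,0,56],[0,0,0]],[0,[0,0,76],[0,0,0]],[0,[0,0,90.5],[0,0,0]]]'

```text
time_s: 22.65
ee_pos: [631.8, 20.8, 32.9]
ee_rot: [-180.0, 0.2, 0.0]
force: [0.6, -0.1, 0.5]
gripper_width: 91.6
```

Emit:
drive_tool --series '[[0,[0,0,0],[0,0,0]],[1,[0,0,0],[0,0,0]],[1,[0,0,0],[0,0,0]],[1,[0,0,0],[0,0,0]],[1,[0,0,0],[0,0,0]]]'

```text
time_s: 23.15
ee_pos: [634.5, 20.4, 35.3]
ee_rot: [-180.0, -0.1, -0.0]
force: [1.0, 0.1, 0.3]
gripper_width: 61.8
```

Emit:
drive_tool --series '[[1,[0,0,0],[0,0,0]],[1,[0,0,0],[0,0,0]],[1,[0,0,0],[0,0,0]],[1,[0,0,-5],[0,0,0]],[1,[0,0,-15],[0,0,0]]]'

```text
time_s: 23.65
ee_pos: [633.1, 20.4, 48.9]
ee_rot: [180.0, 0.2, -0.0]
force: [-0.3, -0.5, -0.3]
gripper_width: 51.0
```

Emit:
drive_tool --series '[[1,[0,0,-12],[0,0,0]],[1,[0,0,-36],[0,0,0]],[1,[-2,1,-64],[0,0,0]],[1,[-10,5,-83],[0,0,0]],[1,[-28,13,-90],[0,0,0]]]'

```text
time_s: 24.15
ee_pos: [608.4, 7.7, 143.1]
ee_rot: [-180.0, -0.4, 0.0]
force: [0.7, -0.0, -0.6]
gripper_width: 51.1
```

Emit:
drive_tool --series '[[1,[-32,15,0],[0,0,0]],[1,[-72,35,0],[0,0,0]],[1,[-112,54,0],[0,0,0]],[1,[-146,70,0],[0,0,0]],[1,[-162.5,78.3,3],[0,0,0]]]'

```text
time_s: 24.65
ee_pos: [440.7, -71.6, 137.6]
ee_rot: [180.0, -0.0, -0.1]
force: [0.1, -0.8, -0.3]
gripper_width: 51.2
```

Emit:
drive_tool --series '[[1,[0,0,10],[0,0,0]],[1,[0,0,30],[0,0,0]],[1,[0,0,54],[0,0,0]],[1,[0,0,70],[0,0,0]],[1,[0,0,78],[0,0,0]]]'

```text
time_s: 25.15
ee_pos: [443.9, -70.5, 57.3]
ee_rot: [-180.0, 0.1, 0.0]
force: [-0.3, -0.6, -0.6]
gripper_width: 50.9
```

Emit:
drive_tool --series '[[1,[0,0,6],[0,0,0]],[1,[0,0,13],[0,0,0]],[1,[0,0,19],[0,0,0]],[1,[0,0,23],[0,0,0]],[1,[0,0,24],[0,0,0]]]'

```text
time_s: 25.65
ee_pos: [443.8, -70.9, 34.9]
ee_rot: [180.0, -0.0, -0.0]
force: [-2.8, 1.1, 11.1]
gripper_width: 50.8
```

Emit:
drive_tool --series '[[1,[0,0,0],[0,0,0]],[0,[0,0,0],[0,0,0]],[0,[0,0,0],[0,0,0]],[0,[0,0,0],[0,0,0]],[0,[0,0,-2],[0,0,0]]]'

```text
time_s: 26.15
ee_pos: [443.4, -70.9, 36.3]
ee_rot: [-180.0, 0.0, -0.0]
force: [-0.4, 0.1, 0.6]
gripper_width: 80.0
```

Emit:
drive_tool --series '[[0,[0,0,-6],[0,0,0]],[0,[0,0,-25],[0,0,0]],[0,[0,0,-55],[0,0,0]],[0,[0,0,-85],[0,0,0]],[0,[0,0,-103.5],[0,0,0]]]'

```text
time_s: 26.65
ee_pos: [444.5, -71.0, 142.5]
ee_rot: [180.0, -0.2, 0.0]
force: [0.4, -0.2, -0.4]
gripper_width: 90.9
```

Emit:
drive_tool --series '[[0,[30,-2,0],[0,0,0]],[0,[80,-4,0],[0,0,0]],[0,[130,-7,0],[0,0,0]],[0,[172,-9,0],[0,0,0]],[0,[197,-10.3,0],[0,0,0]]]'

```text
time_s: 27.15
ee_pos: [643.7, -60.3, 140.1]
ee_rot: [180.0, -0.1, 0.0]
force: [-0.1, 0.8, -0.4]
gripper_width: 90.8
```

```bash
python3 -c "
from h import *
look('wrist','g');look('side','g')"
```

```text
{'time_s': 27.2, 'ee_pos': [646.76, -60.22, 139.77], 'ee_rot': [180.0, -0.33, 0.03], 'force': [4.91, -0.86, 1.15], 'gripper_width': 91.24}
{'time_s': 27.25, 'ee_pos': [643.66, -60.33, 139.55], 'ee_rot': [180.0, -0.12, 0.04], 'force': [-1.19, 0.61, 0.94], 'gripper_width': 90.91}
```

View pics/wrist_g.png

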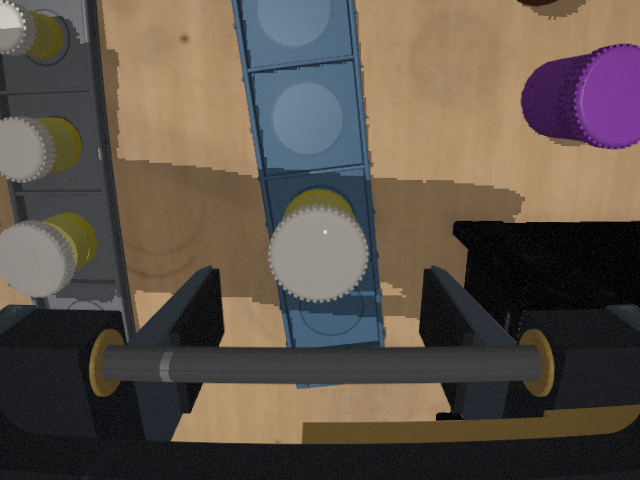

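View pics/side_g.png

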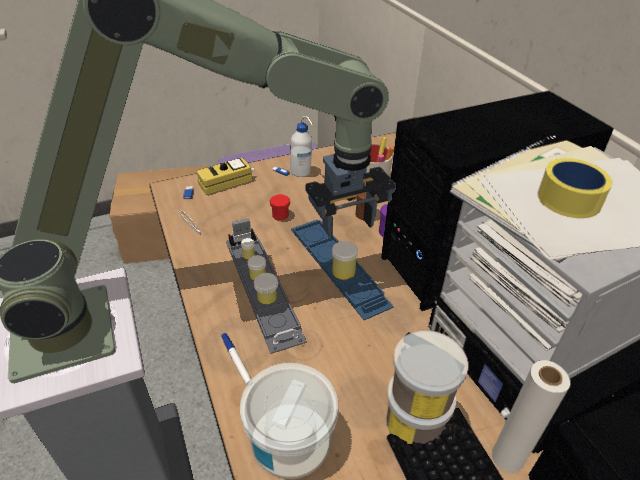

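Three jars and the plate stand in the rack in order. The largest cap is at (320,253), centred between the open jaws. I'll grasp it.

Emit:
drive_tool --series '[[0,[0,0,8],[0,0,0]],[0,[0,0,25],[0,0,0]],[0,[0,0,50],[0,0,0]],[0,[0,0,72],[0,0,0]],[0,[0,0,85.5],[0,0,0]]]'

```text
time_s: 27.75
ee_pos: [637.9, -60.6, 52.7]
ee_rot: [-180.0, 0.2, -0.0]
force: [-1.2, -0.3, 0.5]
gripper_width: 91.4
```

Emit:
drive_tool --series '[[0,[0,0,0],[0,0,0]],[1,[0,0,0],[0,0,0]],[1,[0,0,0],[0,0,0]],[1,[0,0,0],[0,0,0]],[1,[0,0,0],[0,0,0]]]' --squeeze 25

```text
time_s: 28.25
ee_pos: [641.0, -60.7, 55.4]
ee_rot: [180.0, -0.1, 0.0]
force: [-0.7, -0.8, -0.4]
gripper_width: 62.0
```

Emit:
drive_tool --series '[[1,[0,0,0],[0,0,0]],[1,[0,0,0],[0,0,0]],[1,[0,0,0],[0,0,0]],[1,[0,0,-5],[0,0,0]],[1,[0,0,-15],[0,0,0]]]'

```text
time_s: 28.75
ee_pos: [639.3, -60.5, 68.6]
ee_rot: [-180.0, 0.2, -0.0]
force: [-0.5, 1.0, -1.0]
gripper_width: 59.4
```

Emit:
drive_tool --series '[[1,[0,0,-12],[0,0,0]],[1,[0,0,-34],[0,0,0]],[1,[-2,2,-58],[0,0,0]],[1,[-10,10,-74],[0,0,0]],[1,[-28,24,-80],[0,0,0]]]'

```text
time_s: 29.25
ee_pos: [614.0, -84.8, 152.1]
ee_rot: [180.0, -0.3, 0.1]
force: [-0.3, -0.7, -1.3]
gripper_width: 59.2
```

Emit:
drive_tool --series '[[1,[-32,14,0],[0,0,0]],[1,[-74,30,0],[0,0,0]],[1,[-116,45,0],[0,0,0]],[1,[-152,56,0],[0,0,0]],[1,[-169.7,61.5,3],[0,0,0]]]'

```text
time_s: 29.75
ee_pos: [439.0, -146.7, 147.0]
ee_rot: [180.0, 0.1, -0.1]
force: [0.5, -0.4, -0.5]
gripper_width: 59.5
```

Emit:
drive_tool --series '[[1,[0,0,10],[0,0,0]],[1,[0,0,28],[0,0,0]],[1,[0,0,48],[0,0,0]],[1,[0,0,62],[0,0,0]],[1,[0,0,70],[0,0,0]]]'

```text
time_s: 30.25
ee_pos: [442.8, -145.9, 75.2]
ee_rot: [-180.0, 0.1, 0.0]
force: [-0.7, -0.7, -0.8]
gripper_width: 59.1
```

Emit:
drive_tool --series '[[1,[0,0,6],[0,0,0]],[1,[0,0,12],[0,0,0]],[1,[0,0,17],[0,0,0]],[1,[0,0,20],[0,0,0]],[1,[0,0,21.5],[0,0,0]]]'

```text
time_s: 30.75
ee_pos: [443.1, -146.2, 55.1]
ee_rot: [180.0, -0.0, -0.0]
force: [-1.3, -0.0, 10.7]
gripper_width: 59.1
```

Emit:
drive_tool --series '[[1,[0,0,0],[0,0,0]],[0,[0,0,0],[0,0,0]],[0,[0,0,0],[0,0,0]],[0,[0,0,0],[0,0,0]],[0,[0,0,-2],[0,0,0]]]'

```text
time_s: 31.25
ee_pos: [442.8, -146.1, 56.9]
ee_rot: [-180.0, 0.0, -0.0]
force: [0.3, 0.3, -0.6]
gripper_width: 88.5
```

Emit:
drive_tool --series '[[0,[0,0,-6],[0,0,0]],[0,[0,0,-25],[0,0,0]],[0,[0,0,-60],[0,0,0]],[0,[0,0,-100],[0,0,0]],[0,[0,10,-130],[0,0,0]]]'

```text
time_s: 31.75
ee_pos: [443.3, -155.7, 189.8]
ee_rot: [180.0, -0.1, 0.1]
force: [-0.4, -0.4, 0.3]
gripper_width: 91.3
```

Emit:
drive_tool --series '[[0,[10,15,-10],[0,0,0]],[0,[25,20,-20],[0,0,0]],[0,[40,20,-30],[0,0,0]],[0,[40,20,-30],[0,0,0]],[0,[40,20,-30],[0,0,0]]]'

```text
time_s: 32.25
ee_pos: [482.2, -175.9, 216.8]
ee_rot: [-180.0, 0.0, 0.0]
force: [0.5, -0.3, 0.1]
gripper_width: 91.1
```

```bash
python3 - <<'E'
from h import *
look('wrist','h')
for n in('side','scene'):
    f=look(n,'h')
    x0,y0,x1,y1=(215,200,325,360) if n=='side' else (195,200,395,400)
    k=600/(y1-y0); im=f["image"][y0:y1,x0:x1]; cv2.imwrite(f"pics/{n}_h_crop.png",cv2.resize(im,None,fx=k,fy=k,interpolation=cv2.INTER_CUBIC)[:,:,::-1])
E
```

```text
{'time_s': 32.3, 'ee_pos': [481.79, -175.76, 216.48], 'ee_rot': [-179.97, 0.09, 0.01], 'force': [-0.52, -0.09, 0.23], 'gripper_width': 91.2}
{'time_s': 32.35, 'ee_pos': [481.67, -175.71, 216.37], 'ee_rot': [-179.97, 0.1, 0.01], 'force': [-0.43, 0.2, -0.3], 'gripper_width': 91.26}
{'time_s': 32.4, 'ee_pos': [481.73, -175.75, 216.41], 'ee_rot': [-179.97, 0.09, 0.0], 'force': [-0.66, 0.56, -0.77], 'gripper_width': 90.97}
```

View pics/wrist_h.png

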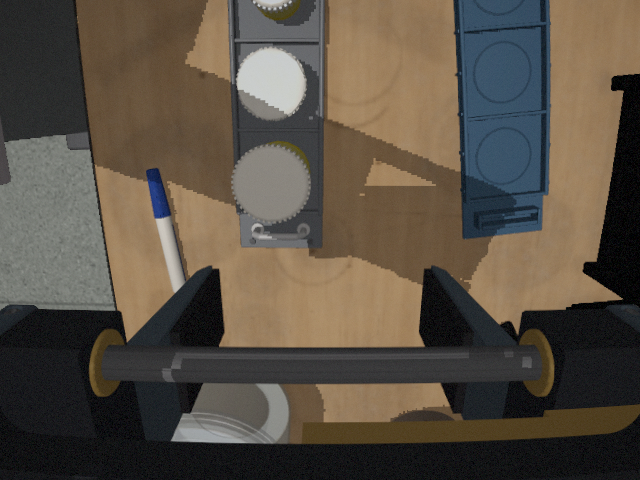

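View pics/scene_h_crop.png

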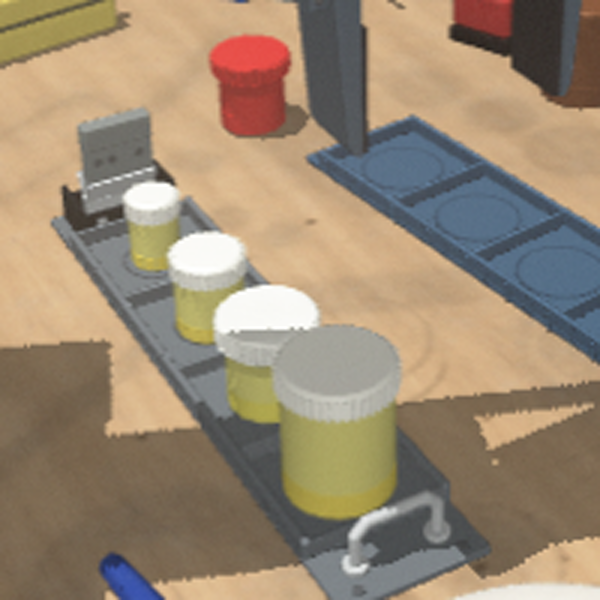

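View pics/side_h_crop.png

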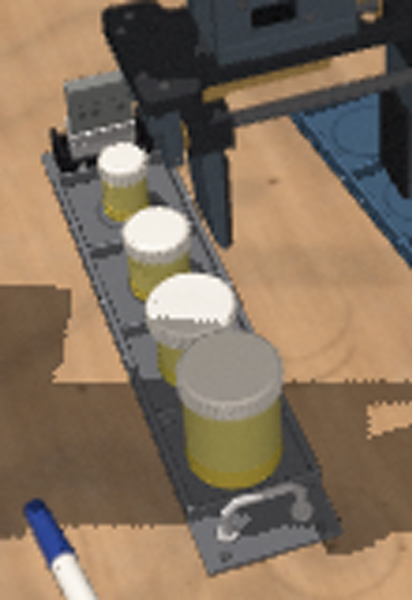

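All four jars are upright and in size order: wrist view caps at (271,183), (271,83) and (272,0), and scene crop bases centred in the bays. There's time left, so I'll check that the plate is home by pressing its top lightly with shut fingers. Home puts the top at z = 74.

Emit:
drive_tool --series '[[1,[-4,-25,8],[0,0,0]],[1,[-8,-65,16],[0,0,0]],[1,[-13,-105,25],[0,0,0]],[1,[-18,-145,35],[0,0,0]],[1,[-23,-185,45],[0,0,0]]]'

```text
time_s: 32.9
ee_pos: [458.6, 10.2, 171.4]
ee_rot: [180.0, 0.0, -0.0]
force: [0.1, 0.5, 0.9]
gripper_width: 54.0
```

Emit:
drive_tool --series '[[1,[-5,-40,8],[0,0,0]],[1,[-10,-75,20],[0,0,0]],[1,[-14,-105,33],[0,0,0]],[1,[-15.6,-122,40],[0,0,0]],[1,[-15.6,-125,44],[0,0,0]]]'

```text
time_s: 33.4
ee_pos: [442.9, 135.1, 127.1]
ee_rot: [180.0, 0.1, 0.2]
force: [-0.7, -0.3, 0.6]
gripper_width: 13.9
```

Emit:
drive_tool --series '[[1,[0,0,6],[0,0,0]],[1,[0,0,18],[0,0,0]],[1,[0,0,30],[0,0,0]],[1,[0,0,38],[0,0,0]],[1,[0,0,40],[0,0,0]]]'

```text
time_s: 33.9
ee_pos: [443.8, 132.8, 87.2]
ee_rot: [180.0, 0.1, -0.1]
force: [-0.6, 0.7, 0.8]
gripper_width: 0.2
```

Emit:
drive_tool --series '[[1,[0,0,2],[0,0,0]],[1,[0,0,4],[0,0,0]],[1,[0,0,6],[0,0,0]],[1,[0,0,8],[0,0,0]],[1,[0,0,8],[0,0,0]]]'

```text
time_s: 34.4
ee_pos: [444.1, 133.9, 79.8]
ee_rot: [180.0, 0.0, 0.0]
force: [0.5, -0.3, -0.2]
gripper_width: 0.3
```

C is now at z = 80, with no contact yet. I'll go down slowly.

Emit:
drive_tool --series '[[1,[0,0,1],[0,0,0]],[1,[0,0,2],[0,0,0]],[1,[0,0,3],[0,0,0]],[1,[0,0,4],[0,0,0]],[1,[0,0,4],[0,0,0]]]'

```text
time_s: 34.9
ee_pos: [444.2, 133.9, 75.8]
ee_rot: [180.0, 0.0, 0.0]
force: [-0.7, 0.1, 0.5]
gripper_width: 0.2
```

Emit:
drive_tool --series '[[1,[0,0,0.5],[0,0,0]],[1,[0,0,1],[0,0,0]],[1,[0,0,1.5],[0,0,0]],[1,[0,0,2],[0,0,0]],[1,[0,0,2],[0,0,0]]]'

```text
time_s: 35.4
ee_pos: [444.4, 134.0, 74.3]
ee_rot: [-180.0, -0.0, 0.0]
force: [-0.8, -0.8, 3.4]
gripper_width: 0.2
```

Emit:
drive_tool --series '[[1,[0,0,0.5],[0,0,0]],[1,[0,0,1],[0,0,0]],[1,[0,0,1.5],[0,0,0]],[1,[0,0,1.5],[0,0,0]],[1,[0,0,1.5],[0,0,0]]]'

```text
time_s: 35.9
ee_pos: [444.6, 134.1, 74.1]
ee_rot: [-180.0, -0.1, -0.0]
force: [-3.6, -0.6, 14.8]
gripper_width: 0.5
```

Firm contact came at z = 74.2 (home is 74.0), and 15 N didn't move it, so the plate is home. I'll withdraw and take a last look.

Emit:
drive_tool --series '[[1,[0,0,-4],[0,0,0]],[1,[0,0,-20],[0,0,0]],[1,[0,0,-55],[0,0,0]],[1,[0,0,-95],[0,0,0]],[1,[0,0,-130],[0,0,0]]]'

```text
time_s: 36.4
ee_pos: [444.3, 133.9, 203.9]
ee_rot: [-180.0, -0.0, -0.0]
force: [0.5, 0.2, -0.8]
gripper_width: 0.3
```

Emit:
drive_tool --series '[[1,[15,0,-5],[0,0,0]],[1,[40,0,-10],[0,0,0]],[1,[60,0,-10],[0,0,0]],[1,[60,0,-10],[0,0,0]],[1,[60,0,-10],[0,0,0]]]'

```text
time_s: 36.9
ee_pos: [503.6, 133.8, 211.7]
ee_rot: [180.0, 0.1, -0.0]
force: [-0.3, -1.0, 0.5]
gripper_width: 0.8
```

```bash
python3 - <<'E'
from h import *
look('scene','z'); f=look('side','z')
E
```

```text
{'time_s': 36.95, 'ee_pos': [503.19, 133.76, 211.82], 'ee_rot': [179.98, 0.12, 0.0], 'force': [-0.13, -0.48, -0.6], 'gripper_width': 0.62}
{'time_s': 37.0, 'ee_pos': [503.1, 133.78, 212.02], 'ee_rot': [179.98, 0.09, 0.01], 'force': [-0.36, -0.43, -0.63], 'gripper_width': 0.54}
```

View pics/scene_z.png

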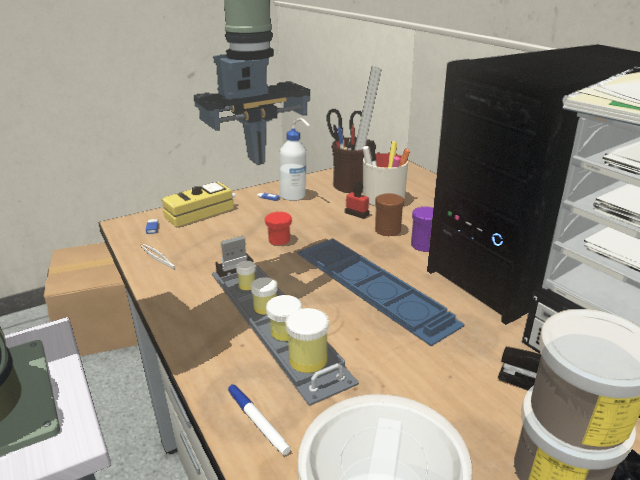

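The rack is loaded in order from the clip (246,275) to the handle (307,340). The plate stands in the clip (233,250). The meter, bottle and look-alikes haven't moved, and the gripper is clear. Handing in.

```bash
python3 -c "
from workcell import env
print(env.job_done(), env.state()['time_s'])"
```

```text
the job is handed in; nothing more can be done
the job is handed in; nothing more can be done
```

The four jars are in the rack in size order, smallest next to the ID clip and largest at the handle, and the ID plate is pressed home in the clip. I handed the job in at about 37 s; it reports no verdict.

**Last checks**
- **Final picture:** All four jars and the plate stand upright in their places. The meter, wash bottle and look-alikes are where they started, and the gripper is clear.
- **Plate:** The insertion stopped firmly at 27 N. Pressing the top afterwards with shut fingers met it at z = 74.2 mm (home is 74.0 mm), and it did not give at 15 N.

**What disagreed**
- **Scene camera:** It read about 4 mm low in y against the other two views, so I relied on the wrist and side views. With it, the side view put the plate's top edge near z = 69.5 mm; I trusted the touch check instead.
- **Arm swing:** The arm swung a few mm at the end of fast moves. I ended the grasps and placings with slower steps or a pause.

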